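Fit the turning knob of a hand mill by feel

ROBOT

A 7-joint arm with a two-finger parallel gripper is mounted at the origin on a cart in front of the work surface, level with it; the furniture and walls round the work are solid. World frame = base frame: x ahead of the robot, y to its left, z up, the work surface at z = 0. Lengths are in m, angles in rad, forces in N, time in s.
With the tool pointing down it reaches from about 0.4 to 0.9 m from the base axis. Payload 5.6 kg.
Tool frame: the origin (TCP) lies at the very end of the fingers, on their centre line; the grasp point (between the pads) lies 19 mm behind it; y points along the fingers, z is the direction in which the jaws open and shut, and the axes are right-handed (so a half turn about y gives the same grasp; the last joint's range is limited). The gripper opens to 92 mm and grips with 3 to 60 N. Pads are 20 mm wide; open, the fingers measure 128 mm over their backs; the gripper's body (75 mm by 189 mm) begins 69 mm behind the grasp point.
Start: joints at [1.259, 0.468, -0.012, 1.603, 0.006, 1.071, -0.056], TCP at [0.173, -0.627, 0.215] pointing down, gripper open.
Joint ranges: [-2.53, 2.53], [-0.31, 2.02], [-1.57, 1.55], [0.28, 2.44], [-1.29, 4.43], [0.15, 1.84], [-2.92, 2.92]. Speed limits (rad/s): [2.57, 2.57, 3.14, 3.14, 3.14, 3.14, 3.14].

INTERFACE

Orientations are given as a unit quaternion [w, x, y, z].
In Python, from rig import telemetry, capture, camera_params, order, trace gives the robot as it stands.
- The arm moves only by the shell command python3 -m creep 'ROWS' [OPENING] [FORCE]. ROWS is JSON, a list of rows, each a list of 6 numbers: the shift along the tool's x, y, z each as a share of 0.02 m, from -1 to 1, then the turn, a rotation vector about the tool's x, y, z each as a share of 0.12 rad, from -1 to 1. A call has 1 to 12 rows; each row shifts and turns the commanded pose from where the row before left it, along the tool's axes as they then stand; what a row does not reach is not made up. A row lasts 1/12 s, in which the tool goes at most 41.7 mm and 7.16 degrees, less where a joint would pass 70% of its speed; a pose out of reach is approached as far as the arm can. A call with a number of a shift or a turn outside -1 to 1 is refused whole. A call with a gripper value outside its range is refused whole. OPENING is the opening, from 0 (shut) to 1 (fully open), set as the call begins (- or left out, the last holds). The fingers move at their own pace and stop on an object; FORCE is the grip in N (left out, the last holds). Time passes only in rows, so rows that do not move let the fingers close. It gives the time, the measured TCP pose, the force and the opening at its end, in the units of the state.
- telemetry.get_state(): the state, without advancing time (a new reading comes with each control period).
- capture(name): name is "side" or "top"; returns the picture (400x640x3 uint8, red, green, blue); there is no depth.
- camera_params(name): a dict with "fovy" (degrees; the focal length in pixels is half the picture's height over the tangent of half this angle, whatever the lens; pixels are square), "cx", "cy" (the principal point, pixels), "extrinsics" (4x4, takes a point from camera to world coordinates). Camera axes: x right, y down, z forward; pixel columns grow to the right and rows downward; lengths in m; the calibration is good to about 2 mm. A picture is of the moment at which its call begins. camera_params takes no time and is no camera call.
- order.job_done(): hands the job in, once; it reports no verdict.
Trained networks look in the newest picture that a camera, given by its name, has taken for a name from the list of things; names that differ only in an ending like _2 or _b are one class to them, and where a whole thing is asked for, a point or a joint stands for the part that bears it (a point fixed in the world has none). Each returns a list of dicts, best first, with "p" (0 to 1); they miss things now and then, are a little off and sometimes report something else, mostly with a low value. They report only what shows in the picture. A call takes as long as a camera call. They do not tell look-alikes from the thing itself.
- trace(name, camera): "pixels" (400x640 bool, what is visible of it) and "bbox" ([left, top, width, height] in pixels, round what is visible of it).
The state is a dict: "clock": time; "joints": joint angles; "dq": joint speeds; "joint_torque": joint torques, N m; "position": TCP position; "orientation": TCP orientation; "force": force on the tool from outside, world axes, zero at the start; "ft_torque": the same for the moment, N m; "gripper_width": opening from 0.0 (shut) to 1.0 (fully open).
Only numpy, scipy, OpenCV 4.12 (cv2) and the standard library are available. Lean on these libraries where they do the work, as an engineer would, in place of code of your own. Each camera call takes 0.05 s, during which the arm holds its last target.

TASK

Lift the wooden turning knob out of its rest and fit it on the hand mill: slide its pin gently over the black drive disc until it drops into the disc's blind hole, which may have stopped at any angle, then push it fully home and let go, leaving it upright. Never press the pin on the mill with more than 25 N, and leave the salt shaker, the mug and the cup where they stand.

Things in the scene. Friction and masses are not known exactly. Their poses are not given: they have to be found in the camera images.
- knob: turning knob, loose, about 80 g: a square wooden grip 22 x 22 mm with a black rubber washer under it, on a steel pin of 10 mm diameter and 22 mm length whose foot tapers to 8 mm over the last 2 mm. Origin at the centre of the pin's foot, z up through the grip; x and y are square to the grip's flat sides. The shoulder (the washer's underside) is 22 mm, the grip 24 to 82 mm above the origin. At the start it stands upright in the rest
- pin_tip (a point): centre of the foot of the knob's pin (the knob's origin)
- rest: fixed block of pale wood, 60 x 60 x 30 mm, origin at the centre of its underside. The knob's pin stands in a 14 mm wide hole in its middle, the shoulder of the grip on the block's top
- mill: hand mill, fixed: round green housing, 154 mm in diameter, 46 mm high, origin at the centre of its underside. Its top has a round well, 90 mm wide, 10 mm deep, floored by the black drive disc. The disc gives under a press (1 N to start, then 3.5 N per mm, hard stop at 4 mm), and is very stiff to turn (0.8 N m). Fully home, the knob's shoulder sits on the disc, the pin's foot 22 mm below its surface
- disc_centre (a point): centre of the drive disc, on its surface, 36 mm above the worktop; z up. The disc's one blind hole, black as the disc, is 12 mm wide with a square edge and 25 mm deep; its centre lies 18 mm from this point, at any angle, new at each start and not measured
- salt_shaker: bystander: loose salt shaker, 44 mm wide, 90 mm tall, origin at the centre of its underside
- mug: bystander: loose white mug with a handle, 92 x 127 x 95 mm, origin at the centre of its underside
- checked_cup: bystander: loose checked cup, 66 mm wide, 53 mm tall, origin at the centre of its underside
There are look-alikes about, which are no part of the job. Of the things shaped like the knob, the wooden one is meant.

How it is judged:
On the way:
1. the knob is lifted clear of its rest (z of pin_tip in the frame of rest above 0.035 m and contact force between knob and rest below 0.1 N), for 0.1 s.
At the end, for the whole second after the job is handed in: the knob's pin is in the hole of the drive disc, its foot at least 19.5 mm below the disc's surface (22 mm is fully home) and within 24 mm of the disc's axis, the knob upright within 0.12 rad and at rest (z of pin_tip in the frame of disc_centre below -0.0195 m and horizontal distance between pin_tip and disc_centre below 0.024 m and angle between knob's own z axis and vertical below 0.12 rad and linear speed of knob below 0.02 m/s); the robot touches nothing.
It fails at once if the knob presses on the mill with more than 25 N (contact force between knob and mill above 25 N).
It fails at once if the salt shaker, the mug or the cup is moved by more than 30 mm or tipped by more than 0.4 rad ((distance of salt_shaker from where it was at the start of the episode above 0.03 m or angle between salt_shaker's own z axis and vertical above 0.4 rad) or (distance of mug from where it was at the start of the episode above 0.03 m or angle between mug's own z axis and vertical above 0.4 rad) or (distance of checked_cup from where it was at the start of the episode above 0.03 m or angle between checked_cup's own z axis and vertical above 0.4 rad)).
It also fails if it takes over 72 s, if anything falls off the work surface, if the arm or the gripper's body presses on something with over 40 N, if the wrist force passes 120 N, or if a joint passes its speed limit or range.

## Working session

There is one attempt and no reset: what is moved stays moved. The work goes in short steps, Python scripts to look and compute and a shell command to move; the robot and the scene stay as the last step left them, time stands still between calls to the robot, and variables do not carry over. Pictures are saved under pics/ and viewed, and the job is handed in when it is done.

```bash
ls; mkdir -p pics; python3 - <<'E'
from rig import telemetry, capture, camera_params
import cv2
print(telemetry.get_state())
for n in("side","top"):
    cv2.imwrite(f"pics/{n}0.png",capture(n)[:,:,::-1]); print(n,camera_params(n))
E
```

```text
pics
{'clock': 0.0, 'joints': array([ 1.25901913,  0.46836782, -0.01159955,  1.60359993,  0.00597121,
        1.07138016, -0.05630189]), 'dq': array([ 9.82660952e-04, -7.14262093e-04,  4.31126863e-04,  9.54759739e-05,
        7.79885527e-04,  5.80600034e-04, -3.18857669e-04]), 'joint_torque': array([ 1.26135283e-04, -5.20570958e+01, -1.26220906e-02, -2.43748891e+01,
       -5.66700927e-02,  1.71989982e-02,  1.15260063e-04]), 'position': array([ 0.17239772, -0.62613291,  0.21365621]), 'orientation': array([ 0.09459679, -0.09482781,  0.70133204, -0.70013749]), 'force': array([-0.22309718, -0.90258998,  0.55278823]), 'ft_torque': array([-0.00356485,  0.0438535 , -0.03709243]), 'gripper_width': 1.0045162845641837}
side {'fovy': 55.81082835452169, 'cx': 322.10325190760386, 'cy': 198.93737058257574, 'extrinsics': array([[ 0.82128781, -0.28254587,  0.49563511,  0.12506062],
       [-0.57050074, -0.41267423,  0.71009076, -0.60136292],
       [ 0.00390262, -0.86594908, -0.50011694,  0.51841849],
       [ 0.        ,  0.        ,  0.        ,  1.        ]])}
top {'fovy': 57.88754659845153, 'cx': 320.81974835566956, 'cy': 201.74522602391556, 'extrinsics': array([[-0.00920396, -0.99124183,  0.13173811,  0.42767532],
       [-0.99990963,  0.00783228, -0.01092661,  0.05143091],
       [ 0.0097991 , -0.13182677, -0.99122433,  0.91648784],
       [ 0.        ,  0.        ,  0.        ,  1.        ]])}
```

View pics/side0.png

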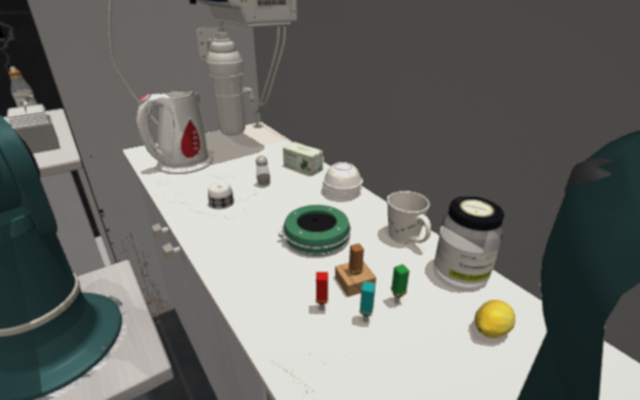

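View pics/top0.png

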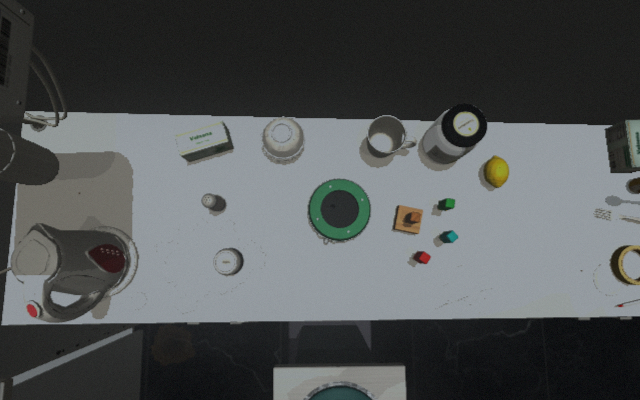

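The wooden knob stands in its pale rest at top (411,217) and side (356,262). The red, teal and green look-alikes stand loose on the worktop. The mill is at top (340,209).

```bash
cat > h.py <<'E'
import numpy as np, cv2
from rig import telemetry, capture, camera_params, trace
def K(n):
    p=camera_params(n); f=200/np.tan(np.radians(p['fovy']/2)); return f,p['cx'],p['cy'],p['extrinsics']
def ray(n,u,v):
    f,cx,cy,E=K(n); d=E[:3,:3]@np.array([(u-cx)/f,(v-cy)/f,1]); return E[:3,3],d
def atz(n,u,v,z):
    o,d=ray(n,u,v); return o+d*(z-o[2])/d[2]
def proj(n,P):
    f,cx,cy,E=K(n); q=E[:3,:3].T@(np.asarray(P)-E[:3,3]); return np.array([cx+f*q[0]/q[2],cy+f*q[1]/q[2]])
def crop(n,u,v,w,h,s,name):
    im=capture(n)[:,:,::-1]; u=int(u);v=int(v)
    c=im[max(0,v-h//2):v+h//2,max(0,u-w//2):u+w//2]; cv2.imwrite('pics/'+name,cv2.resize(c,None,fx=s,fy=s,interpolation=cv2.INTER_CUBIC)); return im
E
python3 - <<'E'
from h import *
im={}
for n in('top','side'):
    im[n]=capture(n)
    for o in('knob','rest','mill','salt_shaker','mug','checked_cup'):
        for r in trace(o,n):
            ys,xs=np.nonzero(r['pixels']); print(n,o,round(r['p'],2),r['bbox'],xs.mean().round(1),ys.mean().round(1),len(xs))
            np.save(f'm_{n}_{o}.npy',r['pixels']) if o in('rest','mill') else 0
a=cv2.resize(im['top'][180:260,320:460,::-1],None,fx=5,fy=5,interpolation=cv2.INTER_CUBIC)
cv2.imwrite('pics/ctop.png',a)
a=cv2.resize(im['side'][190:320,270:420,::-1],None,fx=4,fy=4,interpolation=cv2.INTER_CUBIC)
cv2.imwrite('pics/cside.png',a)
E
```

```text
top knob 0.69 [439.5, 233.2, 17.6, 10.1] 447.5 236.6 207
top knob 0.67 [434.5, 197.1, 20.6, 12.8] 445.5 203.8 161
top knob 0.67 [410.0, 249.5, 22.0, 16.6] 421.8 256.8 174
top knob 0.62 [407.3, 212.8, 13.1, 12.5] 412.1 217.5 154
top rest 0.6 [394.0, 205.1, 28.7, 28.9] 405.2 219.1 507
top mill 0.84 [308.5, 176.9, 59.3, 64.1] 338.6 209.7 3099
top salt_shaker 0.59 [203.7, 194.2, 19.9, 16.9] 213.6 201.9 352
top mug 0.85 [363.6, 113.5, 50.9, 43.1] 386.9 136.1 1441
top checked_cup 0.7 [215.2, 249.4, 26.3, 24.0] 227.6 261.3 645
side knob 0.9 [313.6, 269.7, 16.8, 37.6] 322.0 288.8 440
side knob 0.79 [391.8, 263.3, 21.3, 37.2] 399.9 280.6 505
side knob 0.78 [349.9, 245.2, 15.4, 33.1] 355.9 259.1 440
side knob 0.56 [360.0, 280.6, 20.1, 39.3] 367.2 299.7 526
side rest 0.65 [336.8, 261.1, 40.8, 34.8] 353.2 278.3 822
side rest 0.4 [281.0, 203.5, 71.8, 52.6] 315.9 229.9 2858
side mill 0.69 [281.0, 203.3, 68.7, 52.3] 316.1 229.4 2862
side salt_shaker 0.79 [254.7, 155.7, 16.2, 30.1] 262.6 171.3 390
side mug 0.63 [389.9, 190.1, 41.9, 53.1] 408.0 216.4 1987
side checked_cup 0.71 [348.3, 243.0, 17.5, 32.9] 356.1 258.2 425
side checked_cup 0.67 [206.3, 181.9, 25.9, 26.1] 220.5 195.1 659
```

View pics/ctop.png

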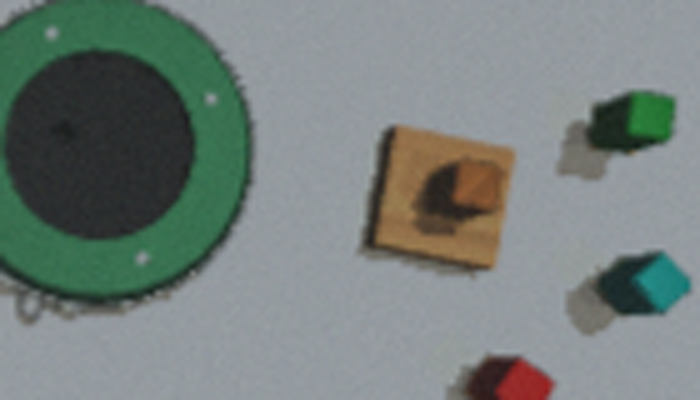

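View pics/cside.png

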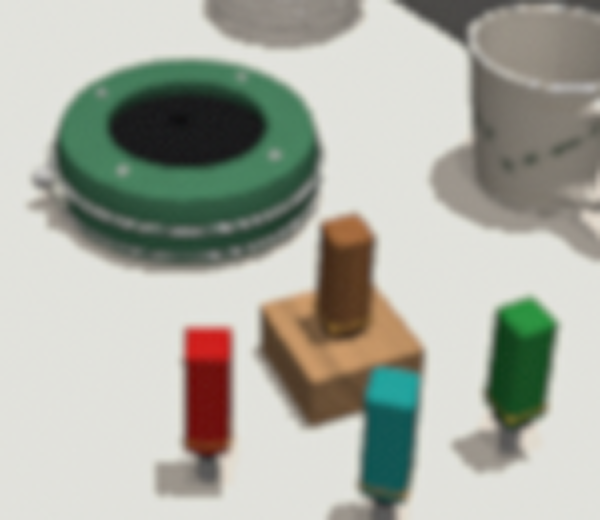

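The wooden one, in the rest at top (415,216) and side (356,258), is the knob. The red, teal and green ones stand loose on the table. A darker spot also shows in the disc at top (333,206) and side (315,220), which may be the hole, so I'll measure it.

```bash
python3 - <<'E'
from h import *
for n,box in(('top',(300,170,80,80)),('side',(280,195,75,60))):
    ims=np.mean([capture(n).astype(float) for _ in range(4)],0)
    np.save(f'avg_{n}.npy',ims)
    x,y,w,h=box
    c=ims[y:y+h,x:x+w]; g=c.mean(2)
    e=np.clip((g-5)*4,0,255).astype(np.uint8)
    print(n,g.min())
    cv2.imwrite(f'pics/enh_{n}.png',cv2.resize(e,None,fx=7,fy=7,interpolation=cv2.INTER_CUBIC))
    # green mask outer contour -> ellipse ; disc dark
    hsv=cv2.cvtColor(ims.astype(np.uint8),cv2.COLOR_RGB2HSV)
    dark=((hsv[...,2]<70)&(hsv[...,1]<110)).astype(np.uint8)
    m=np.zeros_like(dark); m[y:y+h,x:x+w]=dark[y:y+h,x:x+w]
    k,l,st,ce=cv2.connectedComponentsWithStats(m)
    for i in range(1,k):
        if st[i,4]>150: print(n,st[i],ce[i])
    # dark weighted spot in the disc
E
```

```text
top 30.916666666666668
top [ 321  190   38   38 1129] [339.42249779 208.4295837 ]
side 16.333333333333332
side [297 212  39  20 586] [316.20989761 221.7337884 ]
```

View pics/enh_top.png

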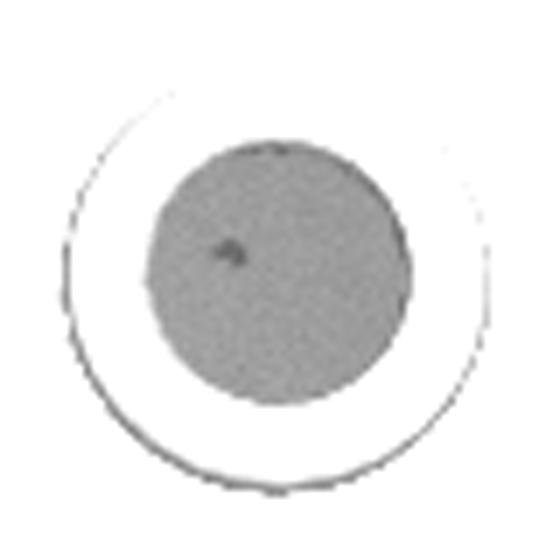

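View pics/enh_side.png

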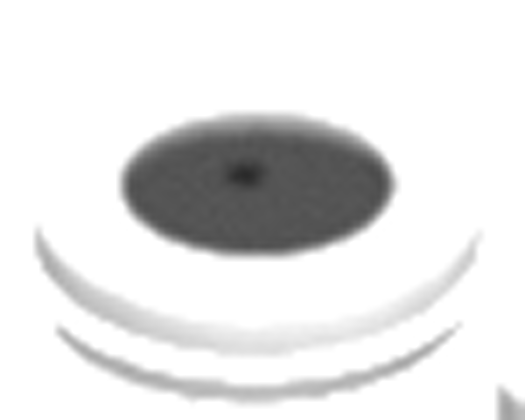

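```bash
python3 - <<'E'
from h import *
from scipy.optimize import least_squares
def circ(c,r,z,n):
    t=np.linspace(0,2*np.pi,360,endpoint=False)
    return np.array([proj(n,[c[0]+r*np.cos(a),c[1]+r*np.sin(a),z]) for a in t]).astype(np.float32)
# subpixel dark mask upsampled
S=8
for n,box in(('top',(300,170,80,80)),('side',(280,195,75,60))):
    x,y,w,h=box
    c=np.load(f'avg_{n}.npy')[y:y+h,x:x+w]
    up=cv2.resize(c,None,fx=S,fy=S,interpolation=cv2.INTER_CUBIC)
    mx=up.max(2); sat=(up[...,1]-up[...,0])
    dark=(sat<25)&(mx<70)
    dark=(dark).astype(np.uint8)
    k,l,st,ce=cv2.connectedComponentsWithStats(dark); i=[j for j in range(1,k) if abs(ce[j]-[w*S/2,h*S/2]).max()<10*S]; i=max(i,key=lambda j:st[j,4])
    M=(l==i); M=cv2.morphologyEx(M.astype(np.uint8),cv2.MORPH_CLOSE,np.ones((9,9)))
    cs,_=cv2.findContours(M,cv2.RETR_EXTERNAL,cv2.CHAIN_APPROX_NONE)
    P=max(cs,key=len)[:,0,:].astype(float)
    P=(P+.5)/S-.5+[x,y]
    el=cv2.fitEllipse(P.astype(np.float32)); print(n,'ellipse',el)
    def res(q):
        cc=circ(q,.045,.046,n); dd=circ(q,.045,.036,n)
        out=[]
        for p in P[::6]:
            a=cv2.pointPolygonTest(cc,tuple(map(float,p)),True);b=cv2.pointPolygonTest(dd,tuple(map(float,p)),True)
            out.append(min(a,b))
        return np.array(out)
    s=least_squares(res,[.53,.03],diff_step=1e-3,loss='soft_l1',f_scale=.3); print(n,'centre',s.x,'rms px',np.sqrt(np.mean(s.fun**2)))
    # dark spot
    g=up.mean(2); med=np.median(g[M>0]); inn=cv2.erode(M,np.ones((S*6+1,)*2))
    sp=(inn>0)&(g<med-(med-g[inn>0].min())*.4)
    ys,xs=np.nonzero(sp); u=(xs.mean()+.5)/S-.5+x; v=(ys.mean()+.5)/S-.5+y
    print(n,'spot',u,v,len(xs)/S/S,atz(n,u,v,.036), 'extent',[(a+.5)/S-.5+o for a,o in((xs.min(),x),(xs.max(),x),(ys.min(),y),(ys.max(),y))])
# rest & knob
for n in('top','side'):
    print(n,'camera',K(n)[3][:3,3])
print('knob top',atz('top',415.6,216.6,.09))
# rest top corners from crop (x5, origin 320,180)
for u,v in((396,125),(514,150),(493,270),(375,247)):
    print('rest corner',atz('top',320+u/5-.4,180+v/5-.4,.03))
for u,v in((262,305),(352,275),(422,350),(312,375)):
    print('rest corner side',atz('side',270+u/4-.4,190+v/4-.4,.03))
# knob grip top corners: crop
for u,v in((458,163),(500,160),(500,205),(460,208)): print('kt',atz('top',320+u/5-.4,180+v/5-.4,.09))
E
```

```text
top ellipse ((339.3486022949219, 208.53871154785156), (37.46168899536133, 37.84687042236328), 120.0198745727539)Traceback (most recent call last):
  File "<stdin>", line 28, in <module>
    return func(*args, **kwargs)
    result = trf(vector_fun.fun, vector_fun.jac, x0, f0, J0, lb, ub, ftol, xtol,
                 gtol, max_nfev, x_scale, loss_function, tr_solver,
                 tr_options.copy(), verbose, callback=callback_wrapped)
    return trf_no_bounds(
        fun, jac, x0, f0, J0, ftol, xtol, gtol, max_nfev, x_scale,
        loss_function, tr_solver, tr_options, verbose, callback=callback)
    f_new = fun(x_new)
    self._update_fun()
    ~~~~~~~~~~~~~~~~^^
    self.f = self.fun_wrapped(xp_copy(self.x))
             ~~~~~~~~~~~~~~~~^^^^^^^^^^^^^^^^^
    return np.atleast_1d(self.fun(x))
                         ~~~~~~~~^^^
    return self.f(x, *self.args, **self.kwargs)
           ~~~~~~^^^^^^^^^^^^^^^^^^^^^^^^^^^^^^
  File "<stdin>", line 22, in res
  File "<stdin>", line 5, in circ
  File "h.py", line 10, in proj
    f,cx,cy,E=K(n); q=E[:3,:3].T@(np.asarray(P)-E[:3,3]); return np.array([cx+f*q[0]/q[2],cy+f*q[1]/q[2]])
              ~^^^
  File "h.py", line 4, in K
    p=camera_params(n); f=200/np.tan(np.radians(p['fovy']/2)); return f,p['cx'],p['cy'],p['extrinsics']
ValueError: time passes only in moves, steps and waits
```

```bash
sed -i 's/^def K(n):/import functools\n@functools.lru_cache(None)\ndef K(n):/' h.py; cat > fit.py <<'E'
from h import *
from scipy.optimize import least_squares
def circ(c,r,z,n):
    t=np.linspace(0,2*np.pi,360,endpoint=False)
    return np.array([proj(n,[c[0]+r*np.cos(a),c[1]+r*np.sin(a),z]) for a in t]).astype(np.float32)
S=8
for n,box in(('top',(300,170,80,80)),('side',(280,195,75,60))):
    x,y,w,h=box
    c=np.load(f'avg_{n}.npy')[y:y+h,x:x+w]
    up=cv2.resize(c,None,fx=S,fy=S,interpolation=cv2.INTER_CUBIC)
    mx=up.max(2); sat=(up[...,1]-up[...,0])
    dark=((sat<25)&(mx<70)).astype(np.uint8)
    k,l,st,ce=cv2.connectedComponentsWithStats(dark); i=[j for j in range(1,k) if abs(ce[j]-[w*S/2,h*S/2]).max()<10*S]; i=max(i,key=lambda j:st[j,4])
    M=(l==i); M=cv2.morphologyEx(M.astype(np.uint8),cv2.MORPH_CLOSE,np.ones((9,9)))
    cs,_=cv2.findContours(M,cv2.RETR_EXTERNAL,cv2.CHAIN_APPROX_NONE)
    P=max(cs,key=len)[:,0,:].astype(float)
    P=(P+.5)/S-.5+[x,y]
    el=cv2.fitEllipse(P.astype(np.float32)); print(n,'ellipse',el)
    def res(q):
        cc=circ(q,.045,.046,n); dd=circ(q,.045,.036,n)
        return np.array([min(cv2.pointPolygonTest(cc,tuple(map(float,p)),True),cv2.pointPolygonTest(dd,tuple(map(float,p)),True)) for p in P[::6]])
    s=least_squares(res,atz(n,*P.mean(0),.043)[:2],diff_step=1e-3,loss='soft_l1',f_scale=.3); print(n,'centre',s.x,'rms px',np.sqrt(np.mean(s.fun**2)))
    g=up.mean(2); med=np.median(g[M>0]); inn=cv2.erode(M,np.ones((S*6+1,)*2))
    sp=(inn>0)&(g<med-(med-g[inn>0].min())*.4)
    ys,xs=np.nonzero(sp); u=(xs.mean()+.5)/S-.5+x; v=(ys.mean()+.5)/S-.5+y
    p=atz(n,u,v,.036)
    print(n,'spot',u,v,len(xs)/S/S,p,'rel',(p[:2]-s.x)*1000,np.hypot(*(p[:2]-s.x))*1000)
print('knob top',atz('top',415.6,216.6,.09))
for u,v in((396,125),(514,150),(493,270),(375,247)):
    print('rest corner',atz('top',320+u/5-.4,180+v/5-.4,.03))
for u,v in((262,305),(352,275),(422,350),(312,375)):
    print('rest corner side',atz('side',270+u/4-.4,190+v/4-.4,.03))
for u,v in((458,163),(500,160),(500,205),(460,208)): print('kt',atz('top',320+u/5-.4,180+v/5-.4,.09))
print('shadow/grip base',proj('top',[.49,-.14,.03]))
E
python3 fit.py
```

```text
top ellipse ((339.3486022949219, 208.53871154785156), (37.46168899536133, 37.84687042236328), 120.0198745727539)
top centre [ 0.52740118 -0.00335063] rms px 0.6285879454731021
top spot 332.60588327091136 205.6534800249688 12.515625 [0.5347947  0.01289639 0.036     ] rel [ 7.39351206 16.24702423] 17.850204957582413
side ellipse ((316.23260498046875, 221.51039123535156), (19.06709861755371, 38.71565628051758), 89.92546844482422)
side centre [5.28891429e-01 7.95413802e-05] rms px 0.6362272355329555
side spot 314.5584406494961 219.50664893617022 13.953125 [0.53386603 0.01471387 0.036     ] rel [ 4.97459858 14.63433006] 15.456721755621373
knob top [ 0.5013474  -0.17526445  0.09      ]
rest corner [ 0.53683876 -0.15132982  0.03      ]
rest corner [ 0.52391624 -0.20934105  0.03      ]
rest corner [ 0.46485479 -0.19627748  0.03      ]
rest corner [ 0.47661271 -0.13872995  0.03      ]
rest corner side [ 0.47924819 -0.13991032  0.03      ]
rest corner side [ 0.53084282 -0.14707297  0.03      ]
rest corner side [ 0.52253965 -0.20949065  0.03      ]
rest corner side [ 0.46874289 -0.19329911  0.03      ]
kt [ 0.51159275 -0.16555315  0.09      ]
kt [ 0.51282238 -0.18500885  0.09      ]
kt [ 0.49205996 -0.18406777  0.09      ]
kt [ 0.49083592 -0.16559679  0.09      ]
shadow/grip base [394.91896557 223.5432593 ]
```

```bash
cat >> h.py <<'E'
from scipy.spatial.transform import Rotation as R
def rot(q): return R.from_quat([q[1],q[2],q[3],q[0]])
def plan(target,yaw=None):
    """world target TCP; prints tool axis shift units (of 20 mm) and z-down turn"""
    s=telemetry.get_state(); r=rot(s['orientation']); M=r.as_matrix()
    print('clock',s['clock'],'pos',s['position'].round(4),'F',s['force'].round(1),'w',round(s['gripper_width'],3))
    print('axes x',M[:,0].round(3),'y',M[:,1].round(3),'z',M[:,2].round(3))
    if yaw is not None:
        z=np.array([np.cos(yaw),np.sin(yaw),0]); y=np.array([0,0,-1.]); x=np.cross(y,z)
        T=R.from_matrix(np.c_[x,y,z]); rv=(r.inv()*T).as_rotvec(); print('turn rad',rv.round(4),'units',(rv/.12).round(2))
        print('after-turn shift units',(T.as_matrix().T@(np.array(target)-s['position'])/.02).round(2))
    print('shift units',(M.T@(np.array(target)-s['position'])/.02).round(2))
E
python3 - <<'E'
from h import *
plan([.501,-.174,.15],0)
plan([.501,-.174,.15],np.pi/2)
for n,u,v in(('green',449,203),('teal',452,236),('red',425,257)): print(n,atz('top',u,v,.082))
a=np.load('avg_top.npy')[195:245,385:435,::-1]
cv2.imwrite('pics/knob_top.png',cv2.resize(a,None,fx=12,fy=12,interpolation=cv2.INTER_CUBIC))
E
```

```text
clock 1.2 pos [ 0.1725 -0.6267  0.2146] F [-0.2  0.  -0.9] w 1.0
axes x [-0.964 -0.265  0.   ] y [-0. -0. -1.] z [ 0.265 -0.964  0.   ]
turn rad [-0.0000e+00 -1.3021e+00  1.0000e-04] units [ -0.   -10.85   0.  ]
after-turn shift units [-22.63   3.23  16.42]
shift units [-21.84   3.23 -17.46]
clock 1.2 pos [ 0.1725 -0.6267  0.2146] F [-0.2  0.  -0.9] w 1.0
axes x [-0.964 -0.265  0.   ] y [-0. -0. -1.] z [ 0.265 -0.964  0.   ]
turn rad [ 1.0000e-04 -2.8729e+00  1.0000e-04] units [  0.   -23.94   0.  ]
after-turn shift units [16.42  3.23 22.63]
shift units [-21.84   3.23 -17.46]
green [ 0.53326191 -0.25704743  0.082     ]
teal [ 0.45646904 -0.25968675  0.082     ]
red [ 0.40917253 -0.19495495  0.082     ][ WARN:0@0.373] global loadsave.cpp:1063 imwrite_ Unsupported depth image for selected encoder is fallbacked to CV_8U.
```

View pics/knob_top.png

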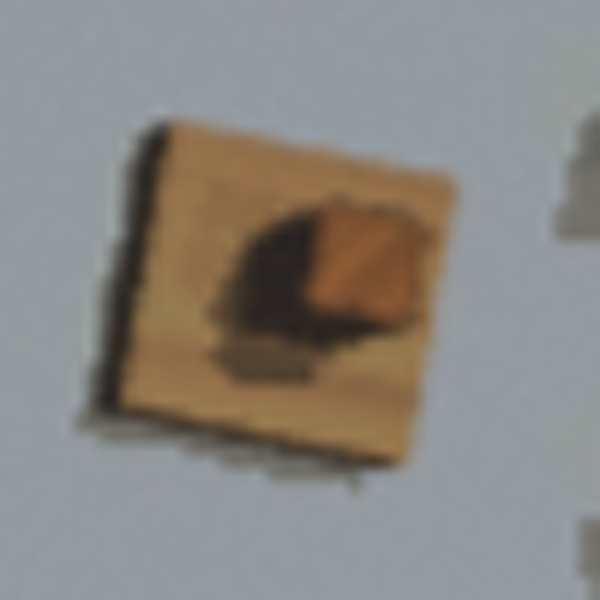

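The crop confirms it: the wooden grip at top (415,216), pin in the pale block, yaw about -6°. I'll approach with the jaws along its y side.

```bash
python3 -m creep '[[0,0,0,0,0.78,0],[0,0,0,0,0.78,0],[0,0,0,0,0.78,0],[0,0,0,0,0.78,0],[-0.58,0,-1,0,0,0],[-0.58,0,-1,0,0,0],[-0.58,0,-1,0,0,0],[-0.58,0,-1,0,0,0],[-0.58,0,-1,0,0,0],[-0.58,0,-1,0,0,0],[-0.58,0,-1,0,0,0],[-0.58,0,-1,0,0,0]]' 0.5 20
python3 -m creep '[[-0.58,0,-1,0,0,0],[-0.58,0,-1,0,0,0],[-0.58,0,-1,0,0,0],[-0.58,0,-1,0,0,0],[-0.58,0,-1,0,0,0],[-0.58,0,-1,0,0,0],[-0.58,0,-1,0,0,0],[-0.58,0,-1,0,0,0],[-0.58,0,-1,0,0,0],[-0.58,0,-1,0,0,0],[-0.58,0,-1,0,0,0],[-0.58,0,-1,0,0,0]]'
python3 -c "
from h import *
plan([.501,-.174,.15],-96*np.pi/180)"
```

```text
clock: 2.2
position: [0.2823, -0.4764, 0.2147]
orientation: [0.037, -0.037, -0.706, 0.706]
force: [0.6, -0.2, -0.2]
gripper_width: 0.499
clock: 3.2
position: [0.4461, -0.2525, 0.2148]
orientation: [0.037, -0.038, -0.706, 0.706]
force: [-0.2, 0.9, 0.7]
gripper_width: 0.501
clock 3.2 pos [ 0.4461 -0.2525  0.2148] F [-0.2  0.9  0.7] w 0.501
axes x [-0.994  0.106 -0.   ] y [ 0. -0. -1.] z [-0.106 -0.994  0.   ]
turn rad [-0.0003 -0.001  -0.0004] units [-0.   -0.01 -0.  ]
after-turn shift units [-2.32  3.24 -4.19]
shift units [-2.32  3.24 -4.19]
```

```bash
python3 -m creep '[[-0.4,0.2,-0.84,0,0,0],[-0.48,0.6,-0.84,0,0,0],[-0.48,0.8,-0.84,0,0,0],[-0.48,0.8,-0.84,0,0,0],[-0.48,0.8,-0.84,0,0,0],[0,0,0,0,0,0],[0,0,0,0,0,0]]'
python3 - <<'E'
from h import *
plan([.501,-.174,.051],-96*np.pi/180)
a=capture('top')[150:280,330:490,::-1]; b=capture('side')[140:310,290:450,::-1]
cv2.imwrite('pics/pre.png',np.hstack([cv2.resize(a,(400,325)),cv2.resize(b,(400,425))[:325] if 0 else cv2.resize(b,(306,325))]))
E
```

```text
clock: 3.78
position: [0.5003, -0.1738, 0.1499]
orientation: [-0.037, 0.036, 0.706, -0.706]
force: [-0.7, 0.3, 0.7]
gripper_width: 0.498
clock 3.7833 pos [ 0.5003 -0.1738  0.1499] F [-0.7  0.3  0.7] w 0.498
axes x [-0.995  0.103  0.002] y [-0.002  0.001 -1.   ] z [-0.103 -0.995 -0.   ]
turn rad [0.0005 0.0014 0.0018] units [0.   0.01 0.02]
after-turn shift units [-0.04  4.95  0.  ]
shift units [-0.05  4.95  0.01]
```

View pics/pre.png

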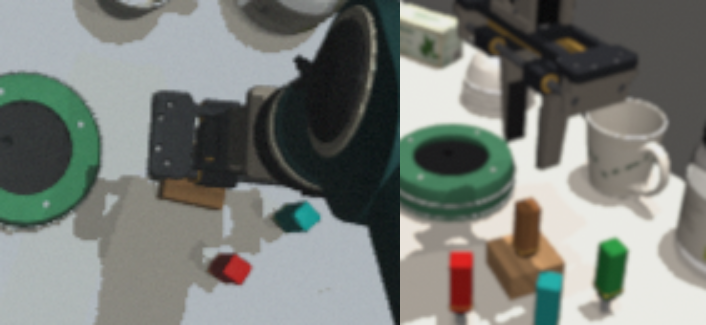

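Side view: the open fingers straddle the line above the wooden knob (crop 528,225). Descending.

```bash
python3 -m creep '[[0,0.6,0,0,0,0],[0,0.8,0,0,0,0],[0,0.8,0,0,0,0],[0,0.6,0,0,0,0],[0,0,0,0,0,0]]'
python3 -m creep '[[0,0.5,0,0,0,0],[0,0.5,0,0,0,0],[0,0.5,0,0,0,0],[0,0.4,0,0,0,0],[0,0.25,0,0,0,0],[0,0,0,0,0,0],[0,0,0,0,0,0]]'
python3 - <<'E'
from h import *
b=capture('side')[190:320,290:430,::-1]
cv2.imwrite('pics/atk.png',cv2.resize(b,None,fx=4,fy=4,interpolation=cv2.INTER_CUBIC))
E
```

```text
clock: 4.3
position: [0.4988, -0.1756, 0.0932]
orientation: [-0.039, 0.037, 0.706, -0.706]
force: [-1.3, 0.5, 0.2]
gripper_width: 0.5
clock: 4.88
position: [0.5004, -0.1746, 0.0513]
orientation: [-0.038, 0.037, 0.706, -0.706]
force: [-0.5, 0.1, -0.5]
gripper_width: 0.499
```

View pics/atk.png

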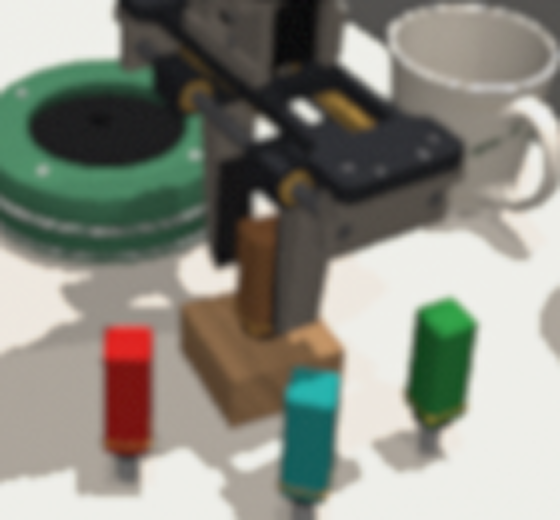

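The knob stands between the fingers. Closing now, with moderate force.

```bash
python3 -m creep '[[0,0,0,0,0,0],[0,0,0,0,0,0],[0,0,0,0,0,0],[0,0,0,0,0,0],[0,0,0,0,0,0],[0,0,0,0,0,0],[0,0,0,0,0,0],[0,0,0,0,0,0]]' 0 30
python3 -m creep '[[0,-0.2,0,0,0,0],[0,-0.3,0,0,0,0],[0,-0.4,0,0,0,0],[0,-0.5,0,0,0,0],[0,-0.6,0,0,0,0],[0,-0.6,0,0,0,0],[0,-0.4,0,0,0,0],[0,0,0,0,0,0],[0,0,0,0,0,0],[0,0,0,0,0,0]]'
python3 - <<'E'
from h import *
plan([.5343,.0138,.102],-96*np.pi/180)
b=capture('side')[150:320,270:430,::-1]
cv2.imwrite('pics/lift.png',cv2.resize(b,None,fx=3.5,fy=3.5,interpolation=cv2.INTER_CUBIC))
E
```

```text
clock: 5.6
position: [0.5007, -0.1749, 0.0519]
orientation: [0.037, -0.038, -0.706, 0.706]
force: [-1.4, 0.3, 3.5]
gripper_width: 0.242
clock: 6.43
position: [0.5001, -0.1747, 0.1114]
orientation: [-0.038, 0.037, 0.706, -0.706]
force: [0.4, 0.1, -0.6]
gripper_width: 0.242
clock 6.4333 pos [ 0.5001 -0.1747  0.1114] F [ 0.4  0.1 -0.6] w 0.242
axes x [-0.994  0.105  0.001] y [-0.001  0.    -1.   ] z [-0.105 -0.994  0.   ]
turn rad [-0.     -0.001   0.0005] units [-0.   -0.01  0.  ]
after-turn shift units [-0.71  0.47 -9.55]
shift units [-0.7   0.47 -9.55]
```

View pics/lift.png

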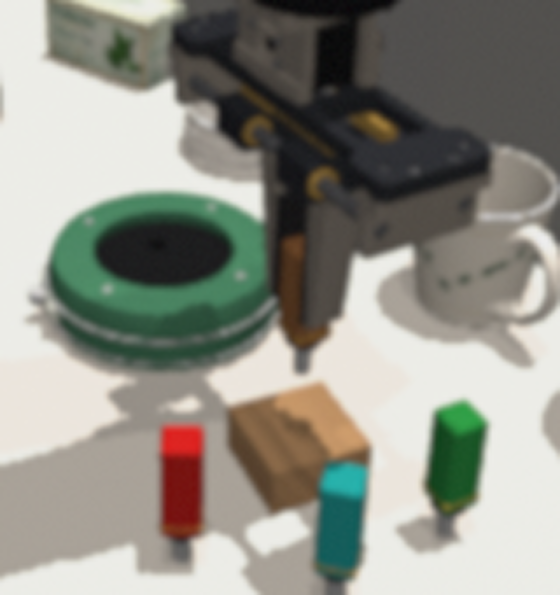

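Clear of the rest and held straight. The pin tip shows at side (356,256). Next I move over the mill.

```bash
python3 -m creep '[[-0.05,0,-0.5,0,0,0],[-0.05,0,-0.9,0,0,0],[-0.1,0,-1,0,0,0],[-0.1,0,-1,0,0,0],[-0.1,0.1,-1,0,0,0],[-0.1,0.1,-1,0,0,0],[-0.1,0.1,-1,0,0,0],[-0.1,0.1,-1,0,0,0],[0,0,-1,0,0,0],[0,0,-0.75,0,0,0],[0,0,-0.4,0,0,0],[0,0,0,0,0,0]]'
python3 - <<'E'
from h import *
plan([.5343,.0138,.0799],-96*np.pi/180)
print('side was',proj('side',[.5001,-.1747,.0675]))
p=telemetry.get_state()['position']-[0,0,.0439]
print('tip now proj',proj('side',p))
b=capture('side')[140:260,240:400,::-1]
cv2.imwrite('pics/over.png',cv2.resize(b,None,fx=5,fy=5,interpolation=cv2.INTER_CUBIC))
E
```

```text
clock: 7.48
position: [0.5343, 0.0165, 0.1032]
orientation: [-0.036, 0.036, 0.707, -0.706]
force: [-0.7, -0.8, -0.2]
gripper_width: 0.247
clock 7.4833 pos [0.5343 0.0165 0.1032] F [-0.7 -0.8 -0.2] w 0.247
axes x [-0.995  0.102  0.001] y [-0.001  0.001 -1.   ] z [-0.102 -0.995 -0.001]
turn rad [0.001  0.003  0.0008] units [0.01 0.02 0.01]
after-turn shift units [-0.01  1.16  0.14]
shift units [-0.02  1.16  0.14]
side was [355.32567423 256.26082928]
tip now proj [314.2103915  210.63677024]
```

View pics/over.png

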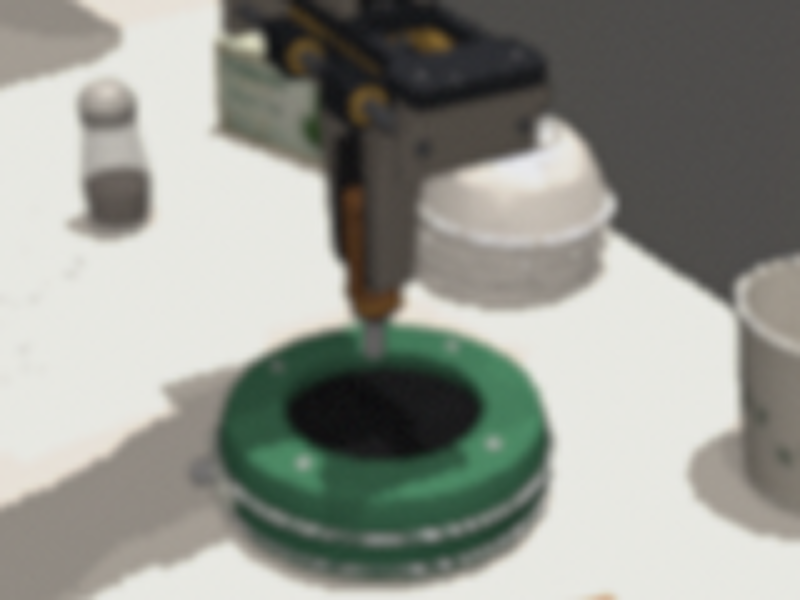

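Pin tip at side (314,211.5), against 210.6 expected from the telemetry, so grasp and calibration agree. The hole spot was seen at (314.6,219.5). Descending to just above the surface, then a light press.

```bash
python3 -m creep '[[0,0.2,0.1,0,0,0],[0,0.3,0.04,0,0,0],[0,0.3,0,0,0,0],[0,0.2,0,0,0,0],[0,0,0,0,0,0],[0,0,0,0,0,0]]'
python3 -m creep '[[0,0.1,0,0,0,0],[0,0.05,0,0,0,0],[0,0,0,0,0,0],[0,0,0,0,0,0],[0,0,0,0,0,0]]'
python3 -c "
from h import *
plan([.5343,.0138,.0799])"
```

```text
clock: 8.03
position: [0.5339, 0.0106, 0.0831]
orientation: [0.038, -0.037, -0.706, 0.706]
force: [0.4, -0.1, -0.6]
gripper_width: 0.245
clock: 8.45
position: [0.5344, 0.011, 0.0807]
orientation: [0.037, -0.037, -0.706, 0.706]
force: [-1.0, 0.2, -0.5]
gripper_width: 0.245
clock 8.45 pos [0.5344 0.011  0.0807] F [-1.   0.2 -0.5] w 0.245
axes x [-0.994  0.105 -0.   ] y [ 0. -0. -1.] z [-0.105 -0.994 -0.   ]
shift units [ 0.02  0.04 -0.14]
```

```bash
python3 -m creep '[[0,0,-0.14,0,0,0],[0,0.05,0,0,0,0],[0,0.05,0,0,0,0],[0,0,0,0,0,0],[0,0,0,0,0,0],[0,0,0,0,0,0]]'
python3 -c "
from h import *
plan([.5343,.0138,.0799])"
```

```text
clock: 8.95
position: [0.5349, 0.0141, 0.0789]
orientation: [-0.037, 0.037, 0.706, -0.706]
force: [0.3, 2.2, 2.1]
gripper_width: 0.246
clock 8.95 pos [0.5349 0.0141 0.0789] F [0.3 2.2 2.1] w 0.246
axes x [-0.994  0.105 -0.001] y [ 0.001  0.    -1.   ] z [-0.105 -0.994 -0.   ]
shift units [ 0.03 -0.05  0.02]
```

```bash
python3 -m creep '[[0,0.05,0,0,0,0],[0,0,0,0,0,0],[0,0,0,0,0,0],[0,0,0,0,0,0]]'
python3 -m creep '[[0,0,0,0,0,0]]'; python3 -m creep '[[0,0,0,0,0,0]]'
```

```text
clock: 9.28
position: [0.5348, 0.014, 0.0778]
orientation: [-0.037, 0.037, 0.706, -0.706]
force: [-0.5, 2.0, 4.9]
gripper_width: 0.246
clock: 9.37
position: [0.5348, 0.014, 0.0778]
orientation: [-0.037, 0.038, 0.706, -0.706]
force: [-0.5, 2.7, 5.4]
gripper_width: 0.241
clock: 9.45
position: [0.5348, 0.014, 0.0777]
orientation: [-0.037, 0.037, 0.706, -0.706]
force: [0.6, 1.4, 4.3]
gripper_width: 0.246
```

About 5 N vertical with a steady +2 N along y, so the taper is probably on the hole's near edge. I'll slide in +y in 1 mm steps.

```bash
for i in 1 2; do :; done; python3 -m creep '[[0,0,-0.05,0,0,0],[0,0,0,0,0,0],[0,0,0,0,0,0]]'; python3 -m creep '[[0,0,-0.05,0,0,0],[0,0,0,0,0,0],[0,0,0,0,0,0]]'; python3 -m creep '[[0,0,-0.05,0,0,0],[0,0,0,0,0,0],[0,0,0,0,0,0]]'
```

```text
clock: 9.7
position: [0.5348, 0.0143, 0.0776]
orientation: [0.037, -0.037, -0.706, 0.706]
force: [-0.1, 0.3, 4.6]
gripper_width: 0.242
clock: 9.95
position: [0.5349, 0.0147, 0.0776]
orientation: [0.038, -0.038, -0.706, 0.707]
force: [0.5, -1.1, 5.8]
gripper_width: 0.247
clock: 10.2
position: [0.5349, 0.015, 0.0775]
orientation: [0.038, -0.038, -0.705, 0.707]
force: [-0.1, -2.8, 5.0]
gripper_width: 0.246
```

```bash
python3 -m creep '[[0,0,-0.05,0,0,0],[0,0,0,0,0,0],[0,0,0,0,0,0]]'; python3 -m creep '[[0,0,-0.05,0,0,0],[0,0,0,0,0,0],[0,0,0,0,0,0]]';python3 -c "
from h import *
plan([.5343,.0138,.0799])"
```

```text
clock: 10.45
position: [0.535, 0.0154, 0.0775]
orientation: [0.038, -0.038, -0.705, 0.707]
force: [0.2, -3.9, 4.1]
gripper_width: 0.248
clock: 10.7
position: [0.535, 0.0183, 0.0776]
orientation: [0.038, -0.037, -0.706, 0.706]
force: [-1.2, 1.0, 6.4]
gripper_width: 0.246
clock 10.7 pos [0.535  0.0183 0.0776] F [-1.2  1.   6.4] w 0.246
axes x [-0.994  0.106  0.   ] y [-0. -0. -1.] z [-0.106 -0.994  0.   ]
shift units [ 0.01 -0.11  0.23]
```

It stuck, then slipped about 3 mm without dropping in. I'll switch to lift-and-poke along the line the two cameras allow, starting near (0.5345, 0.0155).

```bash
python3 -m creep '[[0,-0.2,0,0,0,0],[0,0,0,0,0,0],[0,0,0,0,0,0],[0,0,0,0,0,0],[0,0,0,0,0,0],[0,0,0,0,0,0]]';python3 -c "
from h import *
plan([.5345,.0155,.0800])"
```

```text
clock: 11.2
position: [0.5347, 0.0186, 0.0812]
orientation: [0.038, -0.037, -0.706, 0.706]
force: [-0.0, -0.9, -1.0]
gripper_width: 0.243
clock 11.2 pos [0.5347 0.0186 0.0812] F [-0.  -0.9 -1. ] w 0.243
axes x [-0.994  0.105  0.001] y [-0.001 -0.    -1.   ] z [-0.105 -0.994  0.   ]
shift units [-0.01  0.06  0.16]
```

```bash
python3 -m creep '[[0,0,0.13,0,0,0],[0,0,0,0,0,0],[0,0,0,0,0,0],[0,0,0,0,0,0]]'; python3 -m creep '[[0,0.11,0,0,0,0],[0,0.11,0,0,0,0],[0,0,0,0,0,0],[0,0,0,0,0,0],[0,0,0,0,0,0]]'
```

```text
clock: 11.53
position: [0.5348, 0.016, 0.0815]
orientation: [0.037, -0.037, -0.706, 0.706]
force: [-0.8, 0.6, -0.7]
gripper_width: 0.244
clock: 11.95
position: [0.5354, 0.0163, 0.0778]
orientation: [-0.037, 0.038, 0.706, -0.706]
force: [-2.1, 0.4, 6.4]
gripper_width: 0.243
```

```bash
python3 -m creep '[[0,-0.2,0,0,0,0],[0.1,0,0,0,0,0],[0,0,0,0,0,0],[0,0,0,0,0,0]]'; python3 -m creep '[[0,0.1,0,0,0,0],[0,0.1,0,0,0,0],[0,0,0,0,0,0],[0,0,0,0,0,0],[0,0,0,0,0,0]]'
```

```text
clock: 12.28
position: [0.5323, 0.0163, 0.0809]
orientation: [0.038, -0.037, -0.706, 0.706]
force: [0.4, 0.6, -1.0]
gripper_width: 0.242
clock: 12.7
position: [0.5331, 0.0165, 0.0776]
orientation: [0.037, -0.037, -0.706, 0.706]
force: [-0.4, 0.7, 5.7]
gripper_width: 0.243
```

```bash
python3 -c "
from h import *
c=np.mean([capture('side').astype(float) for _ in range(4)],0)[195:255,280:355].mean(2)
e=np.clip((c-5)*4,0,255).astype(np.uint8)
cv2.imwrite('pics/pressed.png',cv2.resize(e,None,fx=8,fy=8,interpolation=cv2.INTER_CUBIC))
p=telemetry.get_state()['position']
print(proj('side',[p[0],p[1],.035]),proj('side',[p[0],p[1],.057]))
"
```

```text
[313.87262487 219.63205895] [313.80593469 211.63985704]
```

View pics/pressed.png

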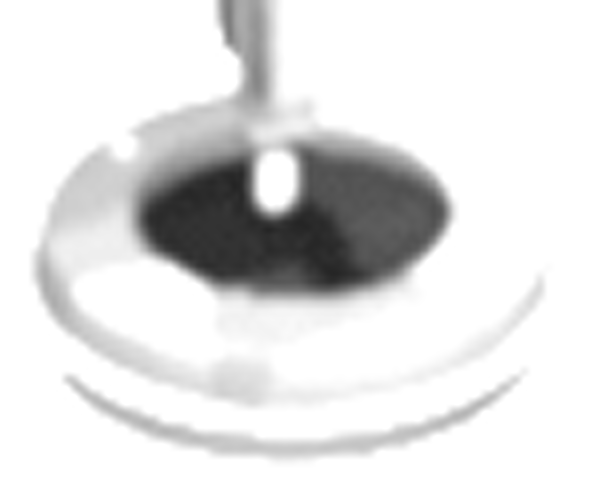

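```bash
python3 -c "
from h import *
a=np.load('avg_side.npy')[195:255,280:355].mean(2)
for v in range(217,224): print(v,[int(a[v-195,u-280]) for u in range(308,323)])
a=np.load('avg_top.npy')[170:250,300:380].mean(2)
print()
for v in range(200,213): print(v,[int(a[v-170,u-300]) for u in range(325,342)])
for q in((314.56,219.5),(314.1,220.5),(314.1,220.9)): print(atz('side',*q,.035))
h=.036
for c in((.5342,.0136),(.534,.0155),(.535,.0165),(.536,.0175),(.5375,.0135),(.5345,.0125)):
  print(c,proj('top',[*c,h]),proj('side',[*c,h]))
"
```

```text
217 [25, 25, 26, 26, 25, 26, 25, 24, 25, 25, 27, 25, 26, 26, 26]
218 [26, 27, 27, 25, 23, 22, 21, 21, 21, 23, 26, 26, 26, 26, 26]
219 [26, 25, 25, 25, 22, 19, 16, 16, 18, 21, 24, 26, 26, 26, 26]
220 [26, 25, 26, 25, 21, 18, 17, 16, 18, 22, 25, 26, 26, 26, 26]
221 [27, 25, 26, 25, 24, 23, 21, 20, 21, 24, 25, 26, 26, 26, 26]
222 [25, 26, 25, 26, 26, 25, 25, 25, 25, 26, 26, 26, 26, 26, 26]
223 [26, 26, 27, 26, 26, 26, 26, 26, 26, 26, 26, 25, 26, 26, 26]

200 [44, 44, 44, 45, 46, 44, 45, 44, 44, 44, 44, 45, 44, 46, 43, 44, 44]
201 [44, 45, 43, 44, 43, 45, 45, 43, 42, 44, 45, 43, 45, 45, 44, 44, 46]
202 [46, 43, 45, 43, 44, 43, 45, 46, 43, 45, 45, 43, 44, 44, 44, 44, 44]
203 [43, 47, 45, 43, 43, 43, 44, 45, 45, 46, 43, 43, 44, 43, 43, 43, 44]
204 [45, 44, 44, 45, 45, 45, 42, 36, 37, 43, 43, 44, 44, 44, 44, 45, 43]
205 [45, 46, 45, 43, 43, 39, 35, 31, 32, 35, 42, 44, 45, 44, 45, 44, 45]
206 [44, 43, 43, 45, 43, 39, 33, 33, 33, 30, 41, 44, 45, 44, 44, 44, 45]
207 [45, 45, 46, 45, 44, 43, 44, 42, 34, 33, 40, 45, 44, 44, 45, 44, 45]
208 [44, 46, 45, 45, 44, 44, 46, 43, 41, 43, 45, 43, 45, 42, 44, 44, 44]
209 [45, 45, 45, 45, 45, 46, 45, 44, 44, 45, 44, 46, 43, 45, 44, 43, 44]
210 [45, 43, 44, 45, 45, 44, 46, 44, 46, 44, 44, 44, 44, 43, 45, 45, 45]
211 [43, 44, 44, 46, 44, 46, 46, 44, 46, 45, 44, 45, 43, 45, 44, 46, 45]
212 [45, 46, 45, 46, 45, 45, 45, 46, 45, 43, 44, 43, 44, 42, 43, 44, 45]
[0.53473225 0.01601248 0.035     ]
[0.53148175 0.01308166 0.035     ]
[0.53054191 0.01167424 0.035     ]
(0.5342, 0.0136) [332.32247614 205.89639422] [314.94317569 219.67789411]
(0.534, 0.0155) [331.54938291 205.98349577] [314.41886259 219.33696466]
(0.535, 0.0165) [331.13661844 205.58209185] [314.53658936 219.01184042]
(0.536, 0.0175) [330.72396637 205.18079723] [314.65399514 218.68760268]
(0.5375, 0.0135) [332.34519227 204.5613175 ] [316.14035967 219.25968267]
(0.5345, 0.0125) [332.76900099 205.77143262] [315.31303566 219.85121121]
```

```bash
python3 -c "
from h import *
a=np.mean([capture('side').astype(float) for _ in range(4)],0).mean(2)
for v in range(212,226): print(v,[int(a[v,u]) for u in range(307,323)])
p=telemetry.get_state()['position'].copy(); z=.035
c=proj('side',[p[0],p[1],z]); print(p,c)
t=np.linspace(0,6.28,73)
q=np.array([proj('side',[p[0]+.004*np.cos(k),p[1]+.004*np.sin(k),z]) for k in t]); print(q.min(0)-c,q.max(0)-c)
q=np.array([proj('side',[p[0]+.005*np.cos(k),p[1]+.005*np.sin(k),z+.002]) for k in t]); print(q.min(0)-c,q.max(0)-c)
"
```

```text
212 [49, 48, 46, 46, 52, 59, 60, 60, 57, 52, 49, 49, 50, 49, 50, 51]
213 [46, 45, 43, 41, 44, 51, 57, 58, 54, 45, 37, 35, 39, 41, 44, 45]
214 [39, 38, 35, 33, 39, 54, 67, 72, 68, 55, 37, 28, 30, 32, 34, 36]
215 [29, 26, 24, 24, 37, 62, 80, 87, 83, 67, 42, 28, 26, 27, 28, 29]
216 [19, 18, 17, 19, 36, 65, 87, 94, 89, 70, 44, 27, 24, 26, 26, 26]
217 [16, 15, 15, 18, 37, 66, 88, 95, 89, 70, 44, 27, 25, 26, 26, 27]
218 [15, 15, 14, 18, 37, 67, 88, 95, 87, 68, 42, 27, 26, 26, 27, 27]
219 [17, 16, 16, 18, 35, 63, 85, 90, 82, 61, 37, 24, 25, 25, 26, 26]
220 [18, 17, 15, 16, 29, 51, 70, 74, 65, 46, 29, 21, 22, 22, 23, 27]
221 [17, 17, 16, 16, 20, 33, 46, 49, 42, 28, 18, 16, 17, 19, 22, 24]
222 [17, 16, 16, 16, 16, 19, 24, 26, 22, 17, 17, 14, 15, 16, 19, 23]
223 [17, 17, 17, 17, 16, 15, 16, 17, 14, 15, 15, 15, 15, 16, 18, 21]
224 [17, 18, 17, 18, 16, 17, 15, 16, 14, 15, 15, 15, 15, 14, 17, 19]
225 [18, 17, 17, 17, 17, 17, 16, 16, 17, 16, 15, 16, 15, 15, 16, 17]
[0.53310511 0.01643706 0.07761715] [313.88031918 219.6334939 ]
[-1.71118627 -0.93339037] [1.71116695 0.9407282 ]
[-2.14738871 -1.88172858] [2.13540902 0.45654252]
```

```bash
python3 -c "
from h import *
print(atz('side',314.36,219.3,.036)); print(atz('side',314.16,219.4,.036)); print(atz('side',314.36,219.5,.036))
a=np.load('avg_side.npy')[195:255,280:355].mean(2)
m=np.clip(24.-a[20:30,28:40],0,None); ys,xs=np.mgrid[215:225,308:320]; print((m*xs).sum()/m.sum(),(m*ys).sum()/m.sum())
"
```

```text
[0.5339744  0.01570899 0.036     ]
[0.533352   0.01561809 0.036     ]
[0.5334999  0.01499934 0.036     ]
314.5324532453246 219.4983498349835
```

```bash
python3 -m creep '[[0,-0.03,0,0,0,0],[-0.02,0,0.03,0,0,0],[0,0,0.03,0,0,0],[0,0,0,0,0,0],[0,0,0,0,0,0]]';  python3 -m creep '[[0,0,0.03,0,0,0],[0,0,0.03,0,0,0],[0,0,0,0,0,0],[0,0,0,0,0,0]]'; python3 -m creep '[[0,0,0.03,0,0,0],[0,0,0.03,0,0,0],[0,0,0,0,0,0],[0,0,0,0,0,0]]'
```

```text
clock: 13.52
position: [0.5331, 0.0158, 0.0778]
orientation: [-0.037, 0.037, 0.706, -0.706]
force: [-1.7, 3.4, 4.9]
gripper_width: 0.246
clock: 13.85
position: [0.5327, 0.0128, 0.0772]
orientation: [0.038, -0.037, -0.706, 0.706]
force: [0.3, -0.4, -0.5]
gripper_width: 0.244
clock: 14.18
position: [0.5328, 0.0125, 0.0777]
orientation: [0.037, -0.037, -0.706, 0.706]
force: [-0.4, -0.7, -0.7]
gripper_width: 0.241
```

The vertical force vanished at the same height, so the pin is over the hole. Feeding down gently.

```bash
python3 -m creep '[[0,0.05,0,0,0,0],[0,0.05,0,0,0,0],[0,0,0,0,0,0],[0,0,0,0,0,0]]'
```

```text
clock: 14.52
position: [0.5327, 0.0127, 0.0756]
orientation: [0.037, -0.037, -0.706, 0.706]
force: [-0.4, 0.2, -0.9]
gripper_width: 0.244
```

```bash
python3 -m creep '[[0,0.1,0,0,0,0],[0,0.1,0,0,0,0],[0,0,0,0,0,0],[0,0,0,0,0,0]]';python3 -m creep '[[0,0.1,0,0,0,0],[0,0.1,0,0,0,0],[0,0,0,0,0,0],[0,0,0,0,0,0]]'
```

```text
clock: 14.85
position: [0.5327, 0.0127, 0.0715]
orientation: [0.037, -0.037, -0.706, 0.706]
force: [-0.6, -0.3, -1.2]
gripper_width: 0.248
clock: 15.18
position: [0.5327, 0.0127, 0.0676]
orientation: [0.037, -0.037, -0.706, 0.706]
force: [0.2, 0.6, -0.7]
gripper_width: 0.244
```

The pin is about 11 mm in with no force. Continuing, more slowly near the shoulder.

```bash
python3 -m creep '[[0,0.1,0,0,0,0],[0,0.1,0,0,0,0],[0,0.1,0,0,0,0],[0,0.1,0,0,0,0],[0,0,0,0,0,0],[0,0,0,0,0,0]]';python3 -m creep '[[0,0.06,0,0,0,0],[0,0.06,0,0,0,0],[0,0.06,0,0,0,0],[0,0,0,0,0,0],[0,0,0,0,0,0]]'
```

```text
clock: 15.68
position: [0.5327, 0.0127, 0.0596]
orientation: [0.037, -0.037, -0.706, 0.706]
force: [-0.3, 1.5, -0.8]
gripper_width: 0.246
clock: 16.1
position: [0.5331, 0.0128, 0.0566]
orientation: [-0.037, 0.038, 0.706, -0.706]
force: [-0.9, 0.9, 4.0]
gripper_width: 0.247
```

```bash
python3 -m creep '[[0,0,0,0,0,0],[0,0,0,0,0,0]]'
```

```text
clock: 16.27
position: [0.5331, 0.0128, 0.0565]
orientation: [-0.037, 0.038, 0.706, -0.706]
force: [-0.8, 1.0, 4.9]
gripper_width: 0.247
```

Shoulder contact at the expected height (about 22 mm down, 5 N). Releasing and retreating straight up.

```bash
python3 -m creep '[[0,0,0,0,0,0],[0,0,0,0,0,0],[0,0,0,0,0,0],[0,0,0,0,0,0],[0,0,0,0,0,0],[0,0,0,0,0,0]]' 0.5
python3 -m creep '[[0,-0.3,0,0,0,0],[0,-0.5,0,0,0,0],[0,-0.7,0,0,0,0],[0,-0.9,0,0,0,0],[0,-0.9,0,0,0,0],[0,-0.9,0,0,0,0],[0,-0.8,0,0,0,0],[0,-0.5,0,0,0,0],[0,0,0,0,0,0],[0,0,0,0,0,0]]'
python3 - <<'E'
from h import *
b=capture('side')[130:280,230:430,::-1]
cv2.imwrite('pics/done.png',cv2.resize(b,None,fx=4,fy=4,interpolation=cv2.INTER_CUBIC))
print(proj('side',[.532,.0128,.096]),proj('side',[.532,.0128,.100]))
E
```

```text
clock: 16.77
position: [0.5327, 0.0126, 0.056]
orientation: [0.037, -0.037, -0.706, 0.706]
force: [0.5, 0.7, 0.5]
gripper_width: 0.5
clock: 17.6
position: [0.5331, 0.0126, 0.1668]
orientation: [0.037, -0.038, -0.706, 0.706]
force: [-0.3, -0.4, -0.3]
gripper_width: 0.496
[314.17964466 197.76521834] [314.16789152 196.21817821]
```

View pics/done.png

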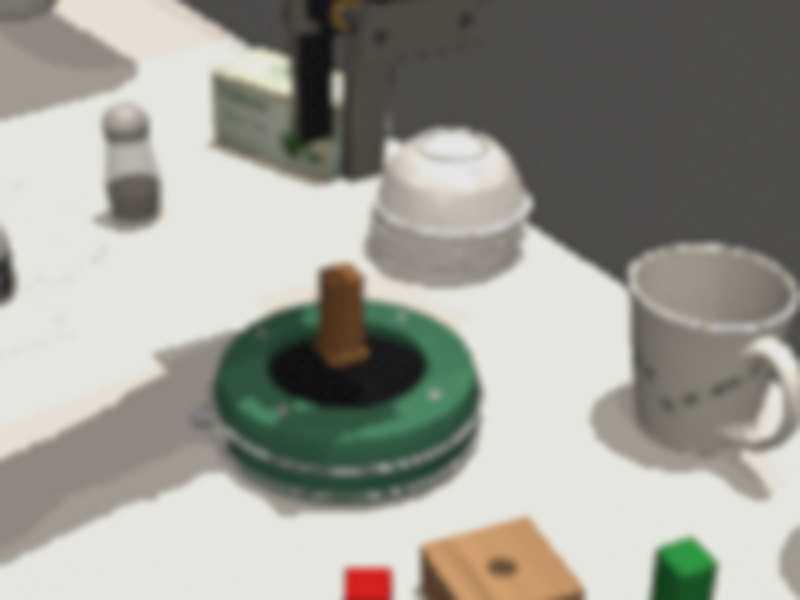

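The knob stands upright at side (315,197 to 220) with its shoulder on the disc. Salt shaker, mug and cup look unmoved and the gripper is clear. Handing in.

```bash
python3 - <<'E'
from h import *
capture('side')
for o in('knob','salt_shaker','mug','checked_cup'):
    for r in trace(o,'side')[:2]: print(o,round(r['p'],2),r['bbox'])
from rig import order
print(order.job_done())
E
```

```text
knob 0.92 [390.2, 265.0, 21.3, 34.2]
knob 0.89 [317.3, 270.9, 12.5, 36.7]
salt_shaker 0.71 [254.9, 157.5, 16.2, 26.8]
mug 0.57 [387.1, 189.2, 47.1, 52.3]
checked_cup 0.38 [332.0, 258.0, 44.9, 39.4]
the job is handed in; nothing more can be done
None
```

I lifted the wooden knob out of its rest, found the disc's hole by light poking and sliding, and pushed the pin fully home. I then let go, backed straight up and handed the job in about 18 s into the 72 s allowed. No verdict was reported.

**Fit:** the tool reading at the shoulder was 22 mm below where the pin first touched the disc. That matches fully home, with about 5 N on the shoulder. In the last side picture the knob stands upright with its shoulder on the disc.

**Forces:** the highest end-of-move wrist reading while the pin was on the mill was about 6.5 N. Moments between readings were not seen. During the search the pin stuck once and then slipped about 3 mm.

**Checks that disagreed:**
- **Hole position:** the camera estimates were 1 to 3 mm from where the pin dropped in. The force search settled it.
- **Knob top:** it appeared about 1 pixel from the expected position, roughly 2 mm.
- **Bystanders:** the networks' last boxes put the shaker and mug within a few pixels of where they began. The top cup report (0.38) was the empty rest, so it does not confirm the cup. The arm never went near the cup, and only its edge shows in the last picture I viewed.

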